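# Light the alarm keypad with the torch that has batteries

## Robot

A 7-joint arm with a two-finger parallel gripper is mounted at the origin on the work surface. World frame = base frame: x ahead of the robot, y to its left, z up, the work surface at z = 0. Lengths are in m, angles in degrees, forces in N, time in s.
With the tool pointing down it reaches from about 0.425 to 0.875 m from the base axis. Payload 4.7 kg.
Tool frame: the origin (TCP) lies midway between the tips of the shut fingers; the grasp point (between the pads) lies 19 mm behind it; z points along the fingers, y is the line along which they close (so a half turn about z gives the same grasp; the last joint's range is limited). The gripper opens to 87 mm and grips with 3 to 60 N. Pads are 19 mm wide; open, the fingers measure 117 mm over their backs; the gripper's body (75 mm by 190 mm) begins 51 mm behind the grasp point.
Start: joints at [70.021, 18.392, -4.016, 83.108, 1.295, 78.541, -3.26], TCP at [0.231, -0.608, 0.198] pointing down, gripper open.
Joint ranges: [-163.93, 163.93], [-17.29, 119.83], [-79.2, 71.16], [3.27, 140.29], [-89.18, 269.18], [5.43, 117.66], [-154.24, 154.24]. Speed limits (degrees/s): [147.25, 147.25, 180, 180, 180, 180, 180].

## Interface

Orientations are given as [roll, pitch, yaw] about the fixed x, y, z axes, in that order (R = Rz(yaw) Ry(pitch) Rx(roll)).
In Python, from cell import env gives the robot as it stands.
- The arm moves only by the tool step_arm, never from a script. Its argument "moves" is a list of rows, each an object with "dp": the shift along the tool's x, y, z in mm, a list of three; "dr": the turn, a rotation vector about the tool's x, y, z in rad, a list of three; "fingers": the closure, from 0 (fully open) to 1 (shut). In form: [{"dp": [dx, dy, dz], "dr": [ax, ay, az], "fingers": fingers}, ...]. A call has exactly 5 rows; each row shifts and turns the commanded pose from where the row before left it, along the tool's axes as they then stand; what a row does not reach is not made up. A row lasts 1/8 s, in which the tool goes at most 62.5 mm and 10.7 degrees, less where a joint would pass 70% of its speed; a pose out of reach is approached as far as the arm can. A call with a gripper value outside its range is refused whole. The fingers move at their own pace and stop on an object; "squeeze" is the grip in N (left out, the last holds). Time passes only in rows, so rows that do not move let the fingers close, or fill a call up. It gives the time, the measured TCP pose, the force, the opening and the grip force at its end, in the units of the state.
- env.get_obs(): the state, without advancing time (a new reading comes with each control period).
- env.read_camera(name): name is "side" or "top"; returns the picture (420x560x3 uint8, red, green, blue); there is no depth.
- env.camera_model(name): a dict with "fx", "fy", "cx", "cy" (pixels), "k1" (the pictures are not rectified: a ray, as slopes to the right and down, at radius r is drawn at 1 + k1 r^2 times it, then the intrinsics apply), "R" (3x3) and "t" (3): a world point X has camera coordinates R X + t. Camera axes: x right, y down, z forward; pixel columns grow to the right and rows downward; lengths in m; the calibration is good to about 2 mm. A picture is of the moment at which its call begins. camera_model takes no time and is no camera call.
- env.sign_off(): hands the job in; it is judged then, once.
The state is a dict: "time_s": time; "qpos": joint angles; "joint_velocities": joint speeds; "effort": joint torques, N m; "tool_pos": TCP position; "tool_rot": TCP orientation; "force": force on the tool from outside, world axes, zero at the start; "wrist_torque": the same for the moment, N m; "grip_width": finger opening in m; "grasp_force": force on a finger pad.
Only numpy, scipy, OpenCV 4.12 (cv2) and the standard library are available. Lean on these libraries where they do the work, as an engineer would, in place of code of your own. Each camera call takes 0.05 s, during which the arm holds its last target. There are 200 camera calls.

## Task

The hallway light is out: two identical torches stand lens down in the wooden stand, and only the heavier one has batteries in it. Lift each a little way in its socket to feel its weight, leave the empty one standing in its socket, draw the heavy one out and finish holding it still in the air, tipped about halfway between upright and level, with its lens 15 to 20 cm from the alarm keypad and its beam pointed at the middle of the keypad's face. Do not touch the keypad or disturb the other things on the shelf; the program ends while the gripper is holding the torch up, nothing is put down.

Things in the scene. Friction and masses are not known exactly. Their poses are not given: they have to be found in the camera images.
- stand: light wooden block fixed to the shelf, 80 mm (own x) x 200 mm (own y) x 65 mm high, origin at the centre of its underside, z up. Two round sockets 52 mm across and 55 mm deep (floor 10 mm above the shelf), centred at own y = +55 mm and -55 mm, each with a torch in it.
- torch_a: Black torch 170 mm long, one of two lookalikes, in either socket; only weight tells the full one (0.41-0.51 kg) from the empty (0.16-0.2 kg). Origin: centre of lens face; own z from lens to tail, up at start, lens 10 mm above shelf. Round head 48 mm (z 0-40), barrel 32 mm (60-115), square tail grip 32 x 32 mm (115-170), flats facing own x, y = stand's x, y. Beam along -z. Mass centre near z 90 mm.
- torch_b: Twin of torch_a, same shape, size and axes (170 mm; origin at centre of lens face, own z from lens to tail, beam along -z, square tail grip 32 x 32 mm at z 115-170). Looks do not tell which of the two is full; in either socket.
- keypad_face (a point): middle of the button face of the white alarm keypad, fixed to the shelf on a sloped foot. Face 115 mm (lower to upper edge) x 150 mm (own y), tilted 0.45 rad from level, looking up and towards own -x (roughly the robot). Point is 55 mm above the shelf; the upper edge, its highest part, about 80 mm. Site z is straight up.
- kettlebell: small pink vinyl kettlebell, 144 mm tall, body 106 mm across, origin under its centre; not to be disturbed
- mug: stainless steel mug, 82 mm across, 92 mm tall, handle at own +y, origin under its centre; not to be disturbed
- grip_ring: grey hand grip ring lying flat, 76 mm outside, 44 mm hole, 24 mm thick, origin at the centre of its underside; not to be disturbed
- wedge: black doorstop wedge, 120 mm (own x) x 45 mm, rising to 36 mm at own +x, origin at the centre of its underside; not to be disturbed
- keypad: the alarm keypad as a whole (see keypad_face): origin at the centre of its foot on the shelf, own -x is the side with the lower edge of the sloped face; fixed
Things that resemble listed ones, but are neither listed nor needed, are in the scene too. What is shaped like the torch_a but pink or red is not meant. What is shaped like the torch_b but pink is not meant.

How it is judged (in metres and radians):
On the way, in this order (a step that is already met when the one before it is completed fails the run):
1. the empty torch has been lifted at least 4 mm off its socket floor, in the gripper, to feel its weight (z of torch_a in the frame of stand above 0.014 m and contact force between torch_a and the fingers above 0.5 N), for 0.1 s.
2. the torch with batteries is drawn out, its lens higher than the stand, in the gripper (height (world z) of torch_b above 0.07 m and contact force between torch_b and the fingers above 0.5 N), for 0.1 s.
At the end, for the whole second after the job is handed in: Gripper alone holds the heavy torch still: lens >0.10 m up, axis 0.45-1.1 rad from vertical, lens down; keypad_face 0.10-0.25 m ahead of the lens, within 0.05 m of the beam axis in torch x and y. Empty torch let go on its socket floor (8 mm, 0.2 rad). Bystanders moved <0.03 m, keypad untouched (height (world z) of torch_b above 0.1 m and angle between torch_b's own z axis and vertical between 0.45 and 1.1 rad and x of keypad_face in the frame of torch_b between -0.05 and 0.05 m and y of keypad_face in the frame of torch_b between -0.05 and 0.05 m and z of keypad_face in the frame of torch_b between -0.25 and -0.1 m and contact force between torch_b and the fingers above 1 N and contact force between torch_b and stand below 0.3 N and contact force between torch_b and torch_a below 0.3 N and linear speed of each of torch_b, torch_a below 0.03 m/s and angular speed of torch_b below 0.2 rad/s and z of torch_a in the frame of stand between 0.005 and 0.018 m and horizontal distance between torch_a and stand below 0.065 m and angle between torch_a's own z axis and vertical below 0.2 rad and contact force between torch_a and the fingers below 0.3 N); the arm keeps its last pose, push and grip.
It fails at once if the empty torch is pulled out of its socket (lifted over 45 mm) (z of torch_a in the frame of stand above 0.055 m).
It fails at once if the keypad is touched by the torch or the robot (over 1 N) (contact force between any of torch_b, the arm, the fingers and keypad above 1 N).
It fails at once if a bystander is moved over 30 mm (distance of any of kettlebell, mug, grip_ring, wedge from where it was at the start of the episode above 0.03 m).
It also fails if it takes over 59 s, if anything falls off the work surface, if the arm or the gripper's body presses on something with over 40 N, if the wrist force passes 120 N, or if a joint passes its speed limit or range.

## Working session

There is one attempt and no reset: what is moved stays moved. The work goes in short steps, Python scripts to look and compute and a tool call to move; the robot and the scene stay as the last step left them, time stands still between calls to the robot, and variables do not carry over. Pictures are saved under pics/ and viewed, at most 10 in all, crops included, and the job is handed in when it is done.

Besides the shell and the picture viewer there is one more tool, called after "Emit:" as name(argument=value, ...), one argument or row to a line, values as JSON. step_arm: Moves the arm, as the interface text tells. Its arguments: {"type":"object","properties":{"moves":{"type":"array","items":{"type":"object","properties":{"dp":{"type":"array","items":{"type":"number"}},"dr":{"type":"array","items":{"type":"number"}},"fingers":{"type":"number"}}}},"squeeze":{"type":"number"}},"required":["moves"]}

```bash
ls; mkdir -p pics; python3 - <<'E'
from cell import env
import cv2
for n in("top","side"):
    im=env.read_camera(n); cv2.imwrite(f"pics/{n}0.png",im[:,:,::-1]); m=env.camera_model(n); print(n,m)
print(env.get_obs())
E
```

```text
pics
top {'fx': 441.65758844915047, 'fy': 441.65758844915047, 'cx': 275.82800355946927, 'cy': 206.57790796848266, 'k1': -0.14646555260082658, 'R': array([[ 0.0269302 , -0.99963633, -0.00140314],
       [-0.99722247, -0.02676761, -0.06950426],
       [ 0.06944143,  0.00327101, -0.99758067]]), 't': array([0.07659607, 0.55839497, 1.08550427])}
side {'fx': 490.88809226542867, 'fy': 490.88809226542867, 'cx': 278.20085869226665, 'cy': 208.87830838824289, 'k1': -0.022110336751887883, 'R': array([[ 0.99177168, -0.12690648, -0.01684263],
       [-0.10798318, -0.75861153, -0.64253263],
       [ 0.06876454,  0.63906439, -0.7660732 ]]), 't': array([-0.54466529,  0.15081159,  1.14443593])}
{'time_s': 0.1, 'qpos': array([70.02118614, 18.43452562, -4.01616296, 83.16724472,  1.29495981,
       78.54091097, -3.26100988]), 'joint_velocities': array([-0.03240611,  0.02545451, -0.08880683, -0.27411926, -0.01400928,
        0.04443502, -0.11617973]), 'effort': array([ 2.19806083e-05, -4.92571664e+01, -4.05483618e-01, -3.13398850e+01,
       -6.39014575e-02,  3.95098294e-02,  3.11271674e-05]), 'tool_pos': array([ 0.23044796, -0.60720886,  0.1971801 ]), 'tool_rot': array([-1.79902550e+02,  5.19644218e-03,  2.07879794e+01]), 'force': array([0.55178471, 0.55786524, 0.5738085 ]), 'wrist_torque': array([ 0.02295439,  0.04836834, -0.09350102]), 'grasp_force': 0.0, 'grip_width': 0.08691566224592281}
```

View pics/top0.png

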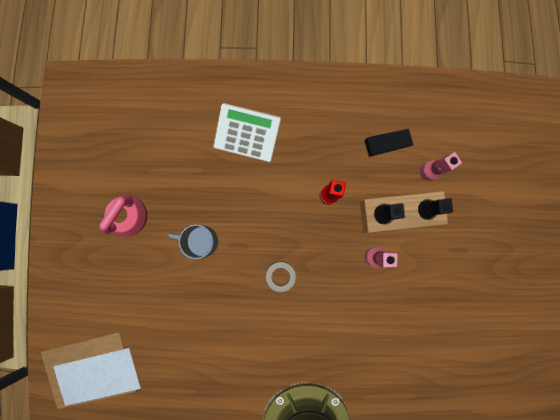

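View pics/side0.png

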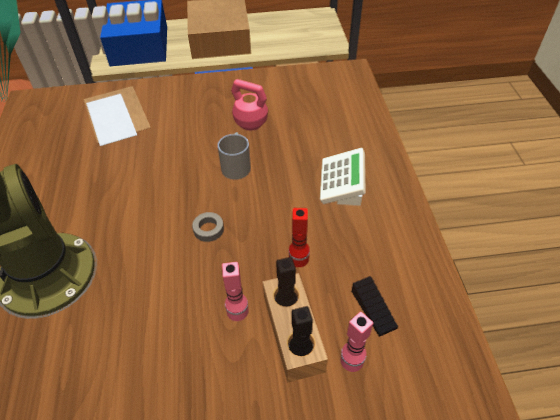

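The top view shows the stand at (405,211) with its two black torches: tails at about (397,211) and (445,206). The red torch at (333,190) and the pink ones at (445,165) and (382,258) are decoys. The black wedge is at (388,142), the keypad at (247,132), the ring at (281,277), the mug at (197,241) and the kettlebell at (123,215). In the side view the black tails are at (286,268) and (302,316) and the keypad at (343,176).

Could be taken for the target: red (333,190), pink (445,165), pink (382,258). I choose the two black ones in the stand and check them in a close crop while measuring.

```bash
cat > h.py <<'E'
import numpy as np, cv2
from cell import env
def ray(n,uv):
    m=env.camera_model(n); K=np.array([[m['fx'],0,m['cx']],[0,m['fy'],m['cy']],[0,0,1]])
    # r is radius of undistorted slope; standard k1 model
    p=cv2.undistortPoints(np.array([[uv]],float),K,np.array([m['k1'],0,0,0,0.]))[0,0]
    R,t=m['R'],m['t']; return -R.T@t, R.T@np.array([p[0],p[1],1])
def plane(n,uv,z):
    c,d=ray(n,uv); return c+d*(z-c[2])/d[2]
def two(uvt,uvs):
    c1,d1=ray('top',uvt);c2,d2=ray('side',uvs)
    s=np.linalg.lstsq(np.c_[d1,-d2],c2-c1,rcond=None)[0]
    a,b=c1+d1*s[0],c2+d2*s[1]; return (a+b)/2,np.linalg.norm(a-b)
def proj(n,X):
    m=env.camera_model(n);K=np.array([[m['fx'],0,m['cx']],[0,m['fy'],m['cy']],[0,0,1]])
    return cv2.projectPoints(np.array([X],float),cv2.Rodrigues(m['R'])[0],m['t'],K,np.array([m['k1'],0,0,0,0.]))[0].reshape(-1,2)
E
python3 - <<'E'
from h import *
t=cv2.imread('pics/top0.png'); s=cv2.imread('pics/side0.png')
a=cv2.resize(t[180:240,350:460],None,fx=7,fy=7,interpolation=cv2.INTER_CUBIC)[:,:770]
b=cv2.resize(s[250:385,255:335],None,fx=4,fy=4,interpolation=cv2.INTER_CUBIC)
cv2.imwrite('pics/cropt.png',a); cv2.imwrite('pics/crops.png',b)
# stand mask in top
hsv=cv2.cvtColor(t,cv2.COLOR_BGR2HSV); print('stand hsv',hsv[222,410],'table',hsv[240,330], 'tail',t[211,397])
g=t[180:240,350:460]; h=hsv[180:240,350:460]
m=(((h[...,2]>150)&(h[...,1]>60)&(h[...,0]<25)&(h[...,0]>8))*255).astype(np.uint8)
cs=cv2.findContours(m,0,2)[0]; c=np.vstack([k for k in cs if cv2.contourArea(k)>20])
r=cv2.minAreaRect(c.astype(np.float32)); bx=cv2.boxPoints(r)+[350,180]
for p in bx: print(p,plane('top',p,.065))
# keypad white
for n,im,roi in(('top',t,(90,175,200,290)),('side',s,(140,215,310,380))):
    y0,y1,x0,x1=roi; h=cv2.cvtColor(im,cv2.COLOR_BGR2HSV)[y0:y1,x0:x1]
    m=(((h[...,2]>185)&(h[...,1]<40))*255).astype(np.uint8)
    c=max(cv2.findContours(cv2.morphologyEx(m,cv2.MORPH_CLOSE,np.ones((13,13))),0,2)[0],key=cv2.contourArea)
    r=cv2.minAreaRect(c); print(n,r[0][0]+x0,r[0][1]+y0,r[1:],(cv2.boxPoints(r)+[x0,y0]).round(1).tolist(), (cv2.approxPolyDP(c,5,True)[:,0]+[x0,y0]).tolist())
E
```

```text
stand hsv [ 16 106 164] table [ 14 159 117] tail [33 29 27]
[364.58006573 199.08070374] [ 0.57686328 -0.12237058  0.065     ]
[443.84867859 190.58764267] [ 0.60344288 -0.32044081  0.065     ]
[447.37453461 223.49559402] [ 0.52273416 -0.32948264  0.065     ]
[368.10591888 231.98865509] [ 0.4976812  -0.13207145  0.065     ]
top 245.61764907836914 132.02941131591797 ((60.39137268066406, 44.86908721923828), 14.03624439239502) [[210.9, 146.5], [221.8, 102.9], [280.4, 117.6], [269.5, 161.1]] [[222, 104], [214, 147], [269, 160], [279, 118]]
side 341.0198097229004 173.45565795898438 ((49.301246643066406, 44.13222122192383), 87.51044464111328) [[317.9, 149.8], [362.0, 147.9], [364.1, 197.1], [320.0, 199.0]] [[362, 148], [323, 159], [321, 199], [346, 192], [361, 196]]
```

View pics/cropt.png

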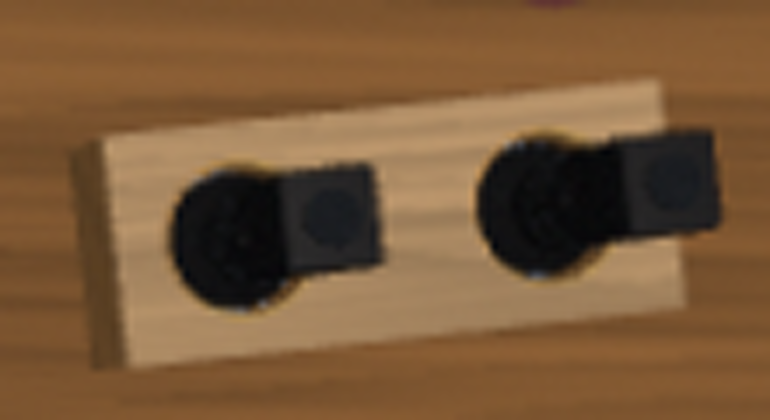

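View pics/crops.png

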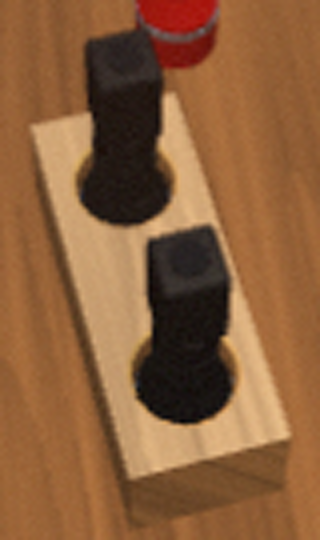

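The crops confirm two plain black torches in the stand. Tail tops are at top (397.4,211.0) and (446.0,206.0), and at side (286,266) and (302.5,315). I'll triangulate and check these.

```bash
python3 - <<'E'
from h import *
np.set_printoptions(precision=4,suppress=True)
for a,b in(((397.4,211),(286,265.8)),((446,206),(302.5,315))):
    print('tail',two(a,b),plane('top',a,.18),plane('side',b,.18))
P=[plane('top',np.array(c)/7+[350-.43,180-.43],.065) for c in((105,140),(660,80),(685,305),(130,368))]
P=np.array(P);print(P);c=P.mean(0);print('c',c,[np.linalg.norm(P[i]-P[(i+1)%4]) for i in range(4)])
y=(P[0]+P[3]-P[1]-P[2]);print('yaw of +y dir',np.degrees(np.arctan2(y[1],y[0])));y/=np.linalg.norm(y);print(c+.055*y,c-.055*y)
Q=[plane('top',u,z) for u,z in(((222,104),.08),((279,118),.08),((269,160),.03),((214,147),.03))];Q=np.array(Q);print(Q,Q.mean(0),[np.linalg.norm(Q[i]-Q[(i+1)%4]) for i in range(4)])
print('side kp of mean',proj('side',Q), proj('top',[Q.mean(0)]),proj('side',[Q.mean(0)]))
for n,u,z in(('kettle',(123,218),.05),('mug',(199,242),.05),('ring',(281,277),.024),('red tail',(337,188),.17),('red head',(331,196),.02),('pink1tail',(454,160),.17),('pink2tail',(391,260),.17),('pink1head',(431,171),.02),('pink2head',(374,258),.02),('wedge',(388,142),.02)): print(n,plane('top',u,z))
E
```

```text
tail (array([ 0.5439, -0.1724,  0.1777]), np.float64(0.0025435959122327018)) [ 0.5424 -0.1717  0.18  ] [ 0.5449 -0.1739  0.18  ]
tail (array([ 0.5579, -0.2807,  0.1806]), np.float64(0.003395158636333586)) [ 0.5562 -0.2808  0.18  ] [ 0.5596 -0.2803  0.18  ]
[[ 0.5757 -0.1224  0.065 ]
 [ 0.6024 -0.3205  0.065 ]
 [ 0.5236 -0.3296  0.065 ]
 [ 0.4973 -0.1322  0.065 ]]
c [ 0.5498 -0.2261  0.065 ] [np.float64(0.19989227737254317), np.float64(0.07935312775732548), np.float64(0.19919265346940448), np.float64(0.07897129809135184)]
yaw of +y dir 97.63734532767562
[ 0.5424 -0.1716  0.065 ] [ 0.5571 -0.2807  0.065 ]
[[0.7981 0.2288 0.08  ]
 [0.7663 0.0895 0.08  ]
 [0.6717 0.1118 0.03  ]
 [0.7015 0.2511 0.03  ]] [0.7344 0.1703 0.055 ] [np.float64(0.1429160767457575), np.float64(0.10930483376394652), np.float64(0.14250344327256495), np.float64(0.11108977965452989)]
side kp of mean [[360.8725 147.6423]
 [361.5056 187.8131]
 [320.4969 198.6697]
 [321.9667 159.1863]] [[245.7981 132.5301]] [[340.8642 172.7035]]
kettle [0.5155 0.4688 0.05  ]
mug [0.4626 0.276  0.05  ]
ring [0.3816 0.0741 0.024 ]
red tail [ 0.5897 -0.0407  0.17  ]
red head [ 0.5864 -0.0462  0.02  ]
pink1tail [ 0.6607 -0.3043  0.17  ]
pink2tail [ 0.4363 -0.1617  0.17  ]
pink1head [ 0.6582 -0.3038  0.02  ]
pink2head [ 0.4337 -0.1576  0.02  ]
wedge [ 0.7294 -0.1909  0.02  ]
```

Checks pass: tails triangulate to z ≈ 0.18, the socket centres agree with the tail positions, the stand measures 0.199 x 0.079, and the keypad projects consistently in both views. Left torch is at (0.543,-0.172), right at (0.557,-0.281), stand yaw 7.6°, keypad face at (0.734,0.170,0.055). First I'll rise and turn to yaw 97.6°, so the fingers close along stand x.

Emit:
step_arm(
  moves=[
    {"dp": [0, 0, -15], "dr": [0, 0, -0.168], "fingers": 0},
    {"dp": [0, 0, -15], "dr": [0, 0, -0.168], "fingers": 0},
    {"dp": [0, 0, -15], "dr": [0, 0, -0.168], "fingers": 0},
    {"dp": [0, 0, -10], "dr": [0, 0, -0.168], "fingers": 0},
    {"dp": [0, 0, -10], "dr": [0, 0, -0.168], "fingers": 0},
  ],
  squeeze=40,
)

```text
time_s: 0.72
tool_pos: [0.2305, -0.6075, 0.263]
tool_rot: [-180.0, -0.0, 69.2]
force: [0.2, -0.7, -0.1]
grip_width: 0.0865
grasp_force: 0.0
```

Emit:
step_arm(
  moves=[
    {"dp": [0, 0, 0], "dr": [0, 0, -0.168], "fingers": 0},
    {"dp": [0, 0, 0], "dr": [0, 0, -0.168], "fingers": 0},
    {"dp": [0, 0, 0], "dr": [0, 0, -0.165], "fingers": 0},
    {"dp": [0, 0, 0], "dr": [0, 0, 0], "fingers": 0},
    {"dp": [0, 0, 0], "dr": [0, 0, 0], "fingers": 0},
  ],
)

```text
time_s: 1.35
tool_pos: [0.2306, -0.6076, 0.2628]
tool_rot: [-180.0, -0.0, 97.5]
force: [0.5, 0.7, -0.0]
grip_width: 0.0871
grasp_force: 0.0
```

Emit:
step_arm(
  moves=[
    {"dp": [39, 37, 0], "dr": [0, 0, 0], "fingers": 0},
    {"dp": [39, 37, 0], "dr": [0, 0, 0], "fingers": 0},
    {"dp": [39, 37, 0], "dr": [0, 0, 0], "fingers": 0},
    {"dp": [39, 37, 0], "dr": [0, 0, 0], "fingers": 0},
    {"dp": [39, 37, 0], "dr": [0, 0, 0], "fingers": 0},
  ],
)

```text
time_s: 1.98
tool_pos: [0.389, -0.3883, 0.2633]
tool_rot: [180.0, 0.0, 97.5]
force: [1.0, -0.9, -0.4]
grip_width: 0.087
grasp_force: 0.0
```

Emit:
step_arm(
  moves=[
    {"dp": [39, 37, 0], "dr": [0, 0, 0], "fingers": 0},
    {"dp": [39, 37, 0], "dr": [0, 0, 0], "fingers": 0},
    {"dp": [39, 36, 0], "dr": [0, 0, 0], "fingers": 0},
    {"dp": [39, 36, 0], "dr": [0, 0, 0], "fingers": 0},
    {"dp": [38, 36, 0], "dr": [0, 0, 0], "fingers": 0},
  ],
)

```text
time_s: 2.6
tool_pos: [0.5436, -0.172, 0.2634]
tool_rot: [180.0, 0.0, 97.5]
force: [0.2, -0.8, -0.3]
grip_width: 0.0869
grasp_force: 0.0
```

Emit:
step_arm(
  moves=[
    {"dp": [0, 0, 0], "dr": [0, 0, 0], "fingers": 0},
    {"dp": [0, 0, 0], "dr": [0, 0, 0], "fingers": 0},
    {"dp": [0, 0, 0], "dr": [0, 0, 0], "fingers": 0},
    {"dp": [0, 0, 0], "dr": [0, 0, 0], "fingers": 0},
    {"dp": [0, 0, 0], "dr": [0, 0, 0], "fingers": 0},
  ],
)

```text
time_s: 3.22
tool_pos: [0.5425, -0.1742, 0.2632]
tool_rot: [-180.0, 0.0, 97.5]
force: [-0.2, -0.4, -0.3]
grip_width: 0.087
grasp_force: 0.0
```

Emit:
step_arm(
  moves=[
    {"dp": [2, 0, 30], "dr": [0, 0, 0], "fingers": 0},
    {"dp": [0, 0, 30], "dr": [0, 0, 0], "fingers": 0},
    {"dp": [0, 0, 30], "dr": [0, 0, 0], "fingers": 0},
    {"dp": [0, 0, 22], "dr": [0, 0, 0], "fingers": 0},
    {"dp": [0, 0, 20], "dr": [0, 0, 0], "fingers": 0},
  ],
)

```text
time_s: 3.85
tool_pos: [0.5424, -0.1718, 0.1302]
tool_rot: [-180.0, 0.0, 97.6]
force: [-0.9, -0.6, 0.6]
grip_width: 0.0872
grasp_force: 0.0
```

Emit:
step_arm(
  moves=[
    {"dp": [0, 0, 0], "dr": [0, 0, 0], "fingers": 0},
    {"dp": [0, 0, 0], "dr": [0, 0, 0], "fingers": 0.6},
    {"dp": [0, 0, 0], "dr": [0, 0, 0], "fingers": 0.8},
    {"dp": [0, 0, 0], "dr": [0, 0, 0], "fingers": 1},
    {"dp": [0, 0, 0], "dr": [0, 0, 0], "fingers": 1},
  ],
)

```text
time_s: 4.47
tool_pos: [0.5428, -0.1716, 0.1315]
tool_rot: [180.0, 0.0, 97.6]
force: [0.7, 0.7, -0.4]
grip_width: 0.055
grasp_force: 0.0
```

Emit:
step_arm(
  moves=[
    {"dp": [0, 0, 0], "dr": [0, 0, 0], "fingers": 1},
    {"dp": [0, 0, 0], "dr": [0, 0, 0], "fingers": 1},
    {"dp": [0, 0, 0], "dr": [0, 0, 0], "fingers": 1},
    {"dp": [0, 0, 0], "dr": [0, 0, 0], "fingers": 1},
    {"dp": [0, 0, 0], "dr": [0, 0, 0], "fingers": 1},
  ],
)

```text
time_s: 5.1
tool_pos: [0.5426, -0.1715, 0.1311]
tool_rot: [-180.0, -0.0, 97.6]
force: [-0.5, -0.4, -0.5]
grip_width: 0.0323
grasp_force: 40.0
```

Gripped at 32 mm. Now a slow 14 mm lift, then a pause to feel the weight.

Emit:
step_arm(
  moves=[
    {"dp": [0, 0, -3], "dr": [0, 0, 0], "fingers": 1},
    {"dp": [0, 0, -3], "dr": [0, 0, 0], "fingers": 1},
    {"dp": [0, 0, -3], "dr": [0, 0, 0], "fingers": 1},
    {"dp": [0, 0, -3], "dr": [0, 0, 0], "fingers": 1},
    {"dp": [0, 0, -2], "dr": [0, 0, 0], "fingers": 1},
  ],
)

```text
time_s: 5.72
tool_pos: [0.5426, -0.1716, 0.1454]
tool_rot: [180.0, 0.0, 97.6]
force: [0.7, 0.1, -1.6]
grip_width: 0.0318
grasp_force: 40.0
```

Emit:
step_arm(
  moves=[
    {"dp": [0, 0, 0], "dr": [0, 0, 0], "fingers": 1},
    {"dp": [0, 0, 0], "dr": [0, 0, 0], "fingers": 1},
    {"dp": [0, 0, 0], "dr": [0, 0, 0], "fingers": 1},
    {"dp": [0, 0, 0], "dr": [0, 0, 0], "fingers": 1},
    {"dp": [0, 0, 0], "dr": [0, 0, 0], "fingers": 1},
  ],
)

```text
time_s: 6.35
tool_pos: [0.5425, -0.1715, 0.1451]
tool_rot: [-180.0, 0.0, 97.6]
force: [-0.5, 0.4, -1.5]
grip_width: 0.0319
grasp_force: 40.0
```

Emit:
step_arm(
  moves=[
    {"dp": [0, 0, 0], "dr": [0, 0, 0], "fingers": 1},
    {"dp": [0, 0, 0], "dr": [0, 0, 0], "fingers": 1},
    {"dp": [0, 0, 0], "dr": [0, 0, 0], "fingers": 1},
    {"dp": [0, 0, 0], "dr": [0, 0, 0], "fingers": 1},
    {"dp": [0, 0, 0], "dr": [0, 0, 0], "fingers": 1},
  ],
)

```text
time_s: 6.98
tool_pos: [0.5426, -0.1715, 0.1451]
tool_rot: [-180.0, 0.0, 97.6]
force: [1.8, -0.3, -1.7]
grip_width: 0.0317
grasp_force: 40.0
```

About 1.6 N on three readings, so the left one is the empty torch (a full one would read 4 to 5 N). I'll lower it, release and rise.

Emit:
step_arm(
  moves=[
    {"dp": [0, 0, 3], "dr": [0, 0, 0], "fingers": 1},
    {"dp": [0, 0, 3], "dr": [0, 0, 0], "fingers": 1},
    {"dp": [0, 0, 3], "dr": [0, 0, 0], "fingers": 1},
    {"dp": [0, 0, 3], "dr": [0, 0, 0], "fingers": 1},
    {"dp": [0, 0, 2], "dr": [0, 0, 0], "fingers": 1},
  ],
)

```text
time_s: 7.6
tool_pos: [0.5427, -0.1715, 0.1311]
tool_rot: [180.0, 0.0, 97.6]
force: [0.0, -0.2, 4.1]
grip_width: 0.0316
grasp_force: 39.9
```

Emit:
step_arm(
  moves=[
    {"dp": [0, 0, 0], "dr": [0, 0, 0], "fingers": 0.6},
    {"dp": [0, 0, 0], "dr": [0, 0, 0], "fingers": 0.3},
    {"dp": [0, 0, 0], "dr": [0, 0, 0], "fingers": 0},
    {"dp": [0, 0, 0], "dr": [0, 0, 0], "fingers": 0},
    {"dp": [0, 0, 0], "dr": [0, 0, 0], "fingers": 0},
  ],
)

```text
time_s: 8.22
tool_pos: [0.5426, -0.1715, 0.1311]
tool_rot: [-180.0, 0.0, 97.6]
force: [-0.2, 1.0, 0.6]
grip_width: 0.0669
grasp_force: 0.0
```

Emit:
step_arm(
  moves=[
    {"dp": [0, 0, 0], "dr": [0, 0, 0], "fingers": 0},
    {"dp": [0, 0, -15], "dr": [0, 0, 0], "fingers": 0},
    {"dp": [0, 0, -30], "dr": [0, 0, 0], "fingers": 0},
    {"dp": [0, 0, -35], "dr": [0, 0, 0], "fingers": 0},
    {"dp": [0, 0, -30], "dr": [0, 0, 0], "fingers": 0},
  ],
)

```text
time_s: 8.85
tool_pos: [0.543, -0.1715, 0.2438]
tool_rot: [179.9, 0.1, 97.6]
force: [0.1, 0.1, 0.2]
grip_width: 0.0871
grasp_force: 0.0
```

Emit:
step_arm(
  moves=[
    {"dp": [-37, 0, 0], "dr": [0, 0, 0], "fingers": 0},
    {"dp": [-37, 0, 0], "dr": [0, 0, 0], "fingers": 0},
    {"dp": [-36, 0, 0], "dr": [0, 0, 0], "fingers": 0},
    {"dp": [0, 0, 0], "dr": [0, 0, 0], "fingers": 0},
    {"dp": [0, 0, 0], "dr": [0, 0, 0], "fingers": 0},
  ],
)

```text
time_s: 9.48
tool_pos: [0.5575, -0.2797, 0.2419]
tool_rot: [180.0, -0.0, 97.7]
force: [-0.1, -0.3, 0.2]
grip_width: 0.0872
grasp_force: 0.0
```

Emit:
step_arm(
  moves=[
    {"dp": [-1, 0, 25], "dr": [0, 0, 0], "fingers": 0},
    {"dp": [0, 0, 25], "dr": [0, 0, 0], "fingers": 0},
    {"dp": [0, 0, 25], "dr": [0, 0, 0], "fingers": 0},
    {"dp": [0, 0, 20], "dr": [0, 0, 0], "fingers": 0},
    {"dp": [0, 0, 16], "dr": [0, 0, 0], "fingers": 0},
  ],
)

```text
time_s: 10.1
tool_pos: [0.5575, -0.2806, 0.1296]
tool_rot: [180.0, 0.0, 97.7]
force: [-0.0, -0.6, -0.1]
grip_width: 0.0869
grasp_force: 0.0
```

Emit:
step_arm(
  moves=[
    {"dp": [0, 0, 0], "dr": [0, 0, 0], "fingers": 0},
    {"dp": [0, 0, 0], "dr": [0, 0, 0], "fingers": 0.6},
    {"dp": [0, 0, 0], "dr": [0, 0, 0], "fingers": 0.8},
    {"dp": [0, 0, 0], "dr": [0, 0, 0], "fingers": 1},
    {"dp": [0, 0, 0], "dr": [0, 0, 0], "fingers": 1},
  ],
  squeeze=50,
)

```text
time_s: 10.72
tool_pos: [0.5574, -0.2816, 0.1305]
tool_rot: [180.0, 0.0, 97.6]
force: [0.1, -0.6, 0.4]
grip_width: 0.0547
grasp_force: 0.0
```

Emit:
step_arm(
  moves=[
    {"dp": [0, 0, 0], "dr": [0, 0, 0], "fingers": 1},
    {"dp": [0, 0, 0], "dr": [0, 0, 0], "fingers": 1},
    {"dp": [0, 0, 0], "dr": [0, 0, 0], "fingers": 1},
    {"dp": [0, 0, 0], "dr": [0, 0, 0], "fingers": 1},
    {"dp": [0, 0, 0], "dr": [0, 0, 0], "fingers": 1},
  ],
)

```text
time_s: 11.35
tool_pos: [0.5574, -0.2815, 0.1301]
tool_rot: [180.0, 0.0, 97.6]
force: [1.0, 0.1, -1.2]
grip_width: 0.0316
grasp_force: 50.0
```

Emit:
step_arm(
  moves=[
    {"dp": [0, 0, -3], "dr": [0, 0, 0], "fingers": 1},
    {"dp": [0, 0, -3], "dr": [0, 0, 0], "fingers": 1},
    {"dp": [0, 0, -3], "dr": [0, 0, 0], "fingers": 1},
    {"dp": [0, 0, -3], "dr": [0, 0, 0], "fingers": 1},
    {"dp": [0, 0, -2], "dr": [0, 0, 0], "fingers": 1},
  ],
)

```text
time_s: 11.98
tool_pos: [0.5573, -0.2815, 0.1444]
tool_rot: [180.0, 0.0, 97.6]
force: [-0.8, -0.2, -4.3]
grip_width: 0.0316
grasp_force: 50.0
```

Emit:
step_arm(
  moves=[
    {"dp": [0, 0, 0], "dr": [0, 0, 0], "fingers": 1},
    {"dp": [0, 0, 0], "dr": [0, 0, 0], "fingers": 1},
    {"dp": [0, 0, 0], "dr": [0, 0, 0], "fingers": 1},
    {"dp": [0, 0, 0], "dr": [0, 0, 0], "fingers": 1},
    {"dp": [0, 0, 0], "dr": [0, 0, 0], "fingers": 1},
  ],
)

```text
time_s: 12.6
tool_pos: [0.5573, -0.2815, 0.1441]
tool_rot: [-180.0, 0.0, 97.6]
force: [-0.0, 0.0, -5.5]
grip_width: 0.0314
grasp_force: 50.0
```

5.5 N, so the right-hand torch is the full one. I'll draw it up 196 mm and travel over to the keypad.

Emit:
step_arm(
  moves=[
    {"dp": [0, 0, -10], "dr": [0, 0, 0], "fingers": 1},
    {"dp": [0, 0, -15], "dr": [0, 0, 0], "fingers": 1},
    {"dp": [0, 0, -20], "dr": [0, 0, 0], "fingers": 1},
    {"dp": [0, 0, -25], "dr": [0, 0, 0], "fingers": 1},
    {"dp": [0, 0, -25], "dr": [0, 0, 0], "fingers": 1},
  ],
  squeeze=60,
)

```text
time_s: 13.22
tool_pos: [0.5577, -0.2816, 0.2417]
tool_rot: [179.9, 0.1, 97.6]
force: [0.2, -0.1, -4.9]
grip_width: 0.0313
grasp_force: 60.0
```

Emit:
step_arm(
  moves=[
    {"dp": [0, 0, -25], "dr": [0, 0, 0], "fingers": 1},
    {"dp": [0, 0, -25], "dr": [0, 0, 0], "fingers": 1},
    {"dp": [0, 0, -25], "dr": [0, 0, 0], "fingers": 1},
    {"dp": [0, 0, -16], "dr": [0, 0, 0], "fingers": 1},
    {"dp": [0, 0, -10], "dr": [0, 0, 0], "fingers": 1},
  ],
)

```text
time_s: 13.85
tool_pos: [0.5575, -0.2815, 0.3417]
tool_rot: [179.9, 0.1, 97.6]
force: [0.1, 0.7, -6.0]
grip_width: 0.0314
grasp_force: 60.0
```

```bash
python3 - <<'E'
from h import *
im=env.read_camera('side'); cv2.imwrite('pics/side1.png',im[:,:,::-1]); o=env.get_obs(); print(o['tool_pos'],o['qpos'],o['force'])
E
```

```text
[ 0.55776537 -0.28161491  0.34245768] [ 48.66730771  16.28013459 -31.89456575  71.71473166   8.57231727
  94.16570289  26.08366083] [ 0.0711502   0.43601445 -4.32906574]
```

View pics/side1.png

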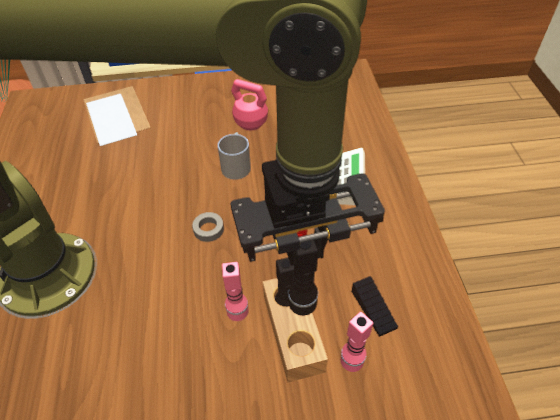

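The right socket (302,343) is empty, the torch hangs straight in the gripper, the left torch still stands and the bystanders are unmoved. Next, travel.

Emit:
step_arm(
  moves=[
    {"dp": [20, 2, 0], "dr": [0, 0, 0], "fingers": 1},
    {"dp": [40, 2, 0], "dr": [0, 0, 0], "fingers": 1},
    {"dp": [40, 3, 0], "dr": [0, 0, 0], "fingers": 1},
    {"dp": [40, 3, 0], "dr": [0, 0, 0], "fingers": 1},
    {"dp": [40, 3, 0], "dr": [0, 0, 0], "fingers": 1},
  ],
)

```text
time_s: 14.52
tool_pos: [0.5452, -0.0981, 0.339]
tool_rot: [-179.9, -0.1, 97.7]
force: [0.4, -0.2, -5.1]
grip_width: 0.0317
grasp_force: 60.0
```

Emit:
step_arm(
  moves=[
    {"dp": [40, 3, 0], "dr": [0, 0, 0], "fingers": 1},
    {"dp": [40, 3, 0], "dr": [0, 0, 0], "fingers": 1},
    {"dp": [40, 3, 0], "dr": [0, 0, 0], "fingers": 1},
    {"dp": [40, 2, 0], "dr": [0, 0, 0], "fingers": 1},
    {"dp": [40, 2, 0], "dr": [0, 0, 0], "fingers": 1},
  ],
)

```text
time_s: 15.15
tool_pos: [0.5308, 0.1014, 0.3391]
tool_rot: [-179.9, 0.0, 97.7]
force: [-0.1, -0.1, -6.7]
grip_width: 0.0318
grasp_force: 60.0
```

Emit:
step_arm(
  moves=[
    {"dp": [30, 0, 0], "dr": [0, 0, 0], "fingers": 1},
    {"dp": [14, 0, 0], "dr": [0, 0, 0], "fingers": 1},
    {"dp": [0, 0, 0], "dr": [-0.06, 0, 0], "fingers": 1},
    {"dp": [0, 0, 0], "dr": [-0.09, 0, 0], "fingers": 1},
    {"dp": [0, 0, 0], "dr": [-0.09, 0, 0], "fingers": 1},
  ],
)

```text
time_s: 15.78
tool_pos: [0.526, 0.1419, 0.3391]
tool_rot: [166.2, 0.0, 97.6]
force: [-0.4, -0.1, -5.5]
grip_width: 0.0316
grasp_force: 60.0
```

Emit:
step_arm(
  moves=[
    {"dp": [0, 0, 0], "dr": [-0.09, 0, 0], "fingers": 1},
    {"dp": [0, 0, 0], "dr": [-0.09, 0, 0], "fingers": 1},
    {"dp": [0, 0, 0], "dr": [-0.09, 0, 0], "fingers": 1},
    {"dp": [0, 0, 0], "dr": [-0.09, 0, 0], "fingers": 1},
    {"dp": [0, 0, 0], "dr": [-0.09, 0, 0], "fingers": 1},
  ],
)

```text
time_s: 16.4
tool_pos: [0.5465, 0.1416, 0.3324]
tool_rot: [150.3, 0.7, 96.8]
force: [0.3, -0.6, -3.7]
grip_width: 0.0311
grasp_force: 60.0
```

Emit:
step_arm(
  moves=[
    {"dp": [0, 0, 0], "dr": [-0.06, 0, 0], "fingers": 1},
    {"dp": [0, 0, 0], "dr": [-0.03, 0, 0], "fingers": 1},
    {"dp": [0, 0, 0], "dr": [0, 0, 0], "fingers": 1},
    {"dp": [0, 0, 0], "dr": [0, 0, 0], "fingers": 1},
    {"dp": [0, 0, 0], "dr": [0, 0, 0], "fingers": 1},
  ],
)

```text
time_s: 17.02
tool_pos: [0.567, 0.1497, 0.3306]
tool_rot: [146.1, 1.0, 96.7]
force: [-0.2, 0.1, -4.4]
grip_width: 0.0314
grasp_force: 60.0
```

```bash
cat > st.py <<'E'
from h import *
from scipy.spatial.transform import Rotation as Ro
np.set_printoptions(precision=3,suppress=True)
o=env.get_obs(); R=Ro.from_euler('xyz',o['tool_rot'],degrees=True).as_matrix(); p=o['tool_pos']
K=np.array([.734,.170,.055]); v=R.T@(K-p)
print(o['time_s'],'q',o['qpos'],'p',p,'rpy',o['tool_rot'])
print('tilt rad',np.arccos(-R[2,2]),'kp in tool mm',v*1e3,'dist from lens',v[2]-.120,'lens',p+R[:,2]*.12)
E
python3 st.py
```

```text
17.025 q [-13.946 -17.237  -8.223 111.524   8.873  53.304 -18.783] p [0.567 0.15  0.331] rpy [146.137   0.976  96.684]
tilt rad 0.5912400809147021 kp in tool mm [  5.405 -13.904 322.538] dist from lens 0.20253757038039233 lens [0.634 0.156 0.231]
```

Joint 2 is at its lower limit (-17.2°), which held the tilt at 0.59 rad. Lowering the tool should free it, so I'll go down about 60 mm and then tilt on.

Emit:
step_arm(
  moves=[
    {"dp": [0, -6, 9], "dr": [0, 0, 0], "fingers": 1},
    {"dp": [0, -7, 10], "dr": [0, 0, 0], "fingers": 1},
    {"dp": [0, -7, 10], "dr": [0, 0, 0], "fingers": 1},
    {"dp": [0, -7, 10], "dr": [0, 0, 0], "fingers": 1},
    {"dp": [0, -6, 10], "dr": [0, 0, 0], "fingers": 1},
  ],
)

```text
time_s: 17.65
tool_pos: [0.567, 0.1492, 0.2704]
tool_rot: [146.1, 1.0, 96.7]
force: [-0.2, 0.2, -4.9]
grip_width: 0.0313
grasp_force: 60.0
```

Emit:
step_arm(
  moves=[
    {"dp": [0, 0, 0], "dr": [0, 0, 0], "fingers": 1},
    {"dp": [0, 0, 0], "dr": [-0.03, 0, 0], "fingers": 1},
    {"dp": [0, 0, 0], "dr": [-0.04, 0, 0], "fingers": 1},
    {"dp": [0, 0, 0], "dr": [-0.04, 0, 0], "fingers": 1},
    {"dp": [0, 0, 0], "dr": [0, 0, 0], "fingers": 1},
  ],
)

```text
time_s: 18.27
tool_pos: [0.5815, 0.1552, 0.2665]
tool_rot: [140.4, 1.2, 96.6]
force: [-0.2, 1.2, -4.6]
grip_width: 0.0313
grasp_force: 60.0
```

```bash
python3 st.py
```

```text
18.275 q [-15.351 -17.287  -8.713 121.488  15.467  38.807 -26.35 ] p [0.582 0.155 0.267] rpy [140.404   1.189  96.641]
tilt rad 0.6913346735444393 kp in tool mm [  1.44  -16.822 260.624] dist from lens 0.14062448566527647 lens [0.658 0.162 0.174]
```

Tilt is 0.69 rad with the lens at 0.14 m, and joint 2 is still at its limit. Swinging the beam azimuth round the keypad to about -25°, square to its face, puts the wrist at a larger radius, so I'll work out those rows.

```bash
cat > plan.py <<'E'
import sys; exec(open('st.py').read())
def pose(az,th,L):
    M=(Ro.from_euler('xyz',[180,0,az+90],degrees=True)*Ro.from_rotvec([-th,0,0])).as_matrix()
    return M,K-L*M[:,2]
def rows(az1,th1,L1,n):
    a0=np.degrees(np.arctan2(R[1,2],R[0,2])); t0=np.arccos(-R[2,2]); L0=v[2]; Rc,pc=R,p
    for i in range(1,n+1):
        f=i/n; M,q=pose(a0+f*(az1-a0),t0+f*(th1-t0),L0+f*(L1-L0))
        print((Rc.T@(q-pc)*1e3).round(0),Ro.from_matrix(Rc.T@M).as_rotvec().round(3),'lens',q+M[:,2]*.12); Rc,pc=M,q
rows(*map(float,sys.argv[1:4]),int(sys.argv[4]))
E
python3 plan.py -25 0.72 0.29 10
```

```text
18.275 q [-15.351 -17.287  -8.713 121.488  15.467  38.807 -26.35 ] p [0.582 0.155 0.267] rpy [140.404   1.189  96.641]
tilt rad 0.6913346735444393 kp in tool mm [  1.44  -16.822 260.624] dist from lens 0.14062448566527647 lens [0.658 0.162 0.174]
[ 10. -17.  -3.] [-0.002 -0.034  0.073] lens [0.642 0.167 0.165]
[ 9. -1. -3.] [-0.003 -0.034  0.04 ] lens [0.64  0.171 0.167]
[ 9. -1. -3.] [-0.003 -0.034  0.04 ] lens [0.638 0.176 0.169]
[ 9. -1. -3.] [-0.003 -0.034  0.04 ] lens [0.636 0.182 0.171]
[ 9. -1. -3.] [-0.003 -0.034  0.04 ] lens [0.635 0.187 0.173]
[10. -1. -3.] [-0.003 -0.034  0.04 ] lens [0.634 0.193 0.175]
[10. -1. -3.] [-0.003 -0.034  0.04 ] lens [0.633 0.199 0.177]
[10. -1. -3.] [-0.003 -0.034  0.04 ] lens [0.632 0.205 0.179]
[10. -1. -3.] [-0.003 -0.035  0.04 ] lens [0.632 0.211 0.181]
[10. -1. -3.] [-0.003 -0.035  0.04 ] lens [0.632 0.217 0.183]
```

Emit:
step_arm(
  moves=[
    {"dp": [10, 0, 0], "dr": [0, -0.034, 0.04], "fingers": 1},
    {"dp": [10, 0, 0], "dr": [0, -0.034, 0.04], "fingers": 1},
    {"dp": [10, 0, 0], "dr": [0, -0.034, 0.04], "fingers": 1},
    {"dp": [10, 0, 0], "dr": [0, -0.034, 0.04], "fingers": 1},
    {"dp": [10, 0, 0], "dr": [0, -0.034, 0.04], "fingers": 1},
  ],
)

```text
time_s: 18.9
tool_pos: [0.5818, 0.2059, 0.2677]
tool_rot: [139.9, 1.2, 81.5]
force: [0.3, -0.5, -4.8]
grip_width: 0.0317
grasp_force: 60.0
```

Emit:
step_arm(
  moves=[
    {"dp": [10, 0, 0], "dr": [0, -0.034, 0.04], "fingers": 1},
    {"dp": [10, 0, 0], "dr": [0, -0.034, 0.04], "fingers": 1},
    {"dp": [10, 0, 0], "dr": [0, -0.034, 0.04], "fingers": 1},
    {"dp": [10, 0, 0], "dr": [0, -0.034, 0.04], "fingers": 1},
    {"dp": [0, 0, 0], "dr": [0, 0, 0], "fingers": 1},
  ],
)

```text
time_s: 19.52
tool_pos: [0.5907, 0.2466, 0.2657]
tool_rot: [139.8, 1.2, 69.7]
force: [0.3, 0.0, -4.8]
grip_width: 0.0317
grasp_force: 60.0
```

```bash
python3 plan.py -25 0.75 0.29 5
```

```text
19.525 q [-12.78    1.392 -34.283 105.991  43.117  63.488 -83.572] p [0.591 0.247 0.266] rpy [139.836   1.175  69.719]
tilt rad 0.7012477719473494 kp in tool mm [-17.881 -13.145 265.147] dist from lens 0.145147081489573 lens [0.663 0.218 0.174]
[-16. -16.  -5.] [-0.01  -0.008  0.041] lens [0.643 0.207 0.169]
[ 2. -3. -5.] [-0.01  -0.008  0.009] lens [0.64  0.21  0.172]
[ 2. -3. -5.] [-0.01  -0.008  0.009] lens [0.636 0.213 0.174]
[ 2. -3. -5.] [-0.01  -0.008  0.009] lens [0.633 0.216 0.177]
[ 2. -3. -5.] [-0.01  -0.008  0.009] lens [0.629 0.219 0.179]
```

Joint 2 now has room. Apply the correction, spread over five rows.

Emit:
step_arm(
  moves=[
    {"dp": [-2, -6, -5], "dr": [-0.01, -0.008, 0.015], "fingers": 1},
    {"dp": [-2, -6, -5], "dr": [-0.01, -0.008, 0.015], "fingers": 1},
    {"dp": [-2, -6, -5], "dr": [-0.01, -0.008, 0.015], "fingers": 1},
    {"dp": [-2, -6, -5], "dr": [-0.01, -0.008, 0.015], "fingers": 1},
    {"dp": [0, -4, -5], "dr": [-0.01, -0.008, 0.015], "fingers": 1},
  ],
)

```text
time_s: 20.15
tool_pos: [0.5526, 0.2502, 0.2663]
tool_rot: [136.8, 0.1, 64.7]
force: [0.2, 0.2, -4.5]
grip_width: 0.0317
grasp_force: 60.0
```

Emit:
step_arm(
  moves=[
    {"dp": [0, 0, 0], "dr": [0, 0, 0], "fingers": 1},
    {"dp": [0, 0, 0], "dr": [0, 0, 0], "fingers": 1},
    {"dp": [0, 0, 0], "dr": [0, 0, 0], "fingers": 1},
    {"dp": [0, 0, 0], "dr": [0, 0, 0], "fingers": 1},
    {"dp": [0, 0, 0], "dr": [0, 0, 0], "fingers": 1},
  ],
)

```text
time_s: 20.78
tool_pos: [0.553, 0.2505, 0.2657]
tool_rot: [136.8, 0.2, 64.8]
force: [-0.5, 0.0, -4.0]
grip_width: 0.0318
grasp_force: 60.0
```

```bash
python3 plan.py -25 0.75 0.29 1; python3 - <<'E'
from h import *
for n in('side','top'): cv2.imwrite(f'pics/{n}2.png',env.read_camera(n)[:,:,::-1])
E
```

```text
20.775 q [-15.668   0.407 -37.003 108.452  46.324  68.464 -94.57 ] p [0.553 0.25  0.266] rpy [136.82    0.215  64.773]
tilt rad 0.7536422272828374 kp in tool mm [  5.16    0.288 289.155] dist from lens 0.16915503061132853 lens [0.627 0.215 0.178]
[ 4.  1. -1.] [ 0.004  0.005 -0.   ] lens [0.629 0.219 0.179]
```

View pics/side2.png

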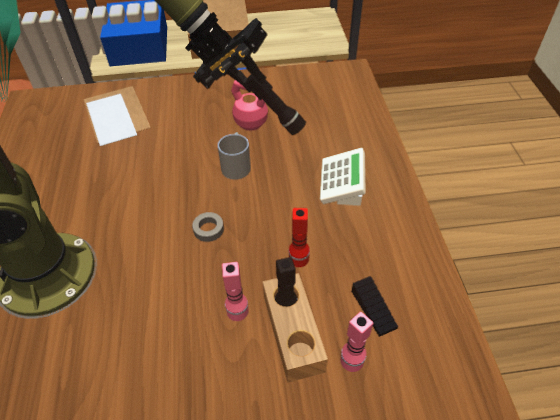

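View pics/top2.png

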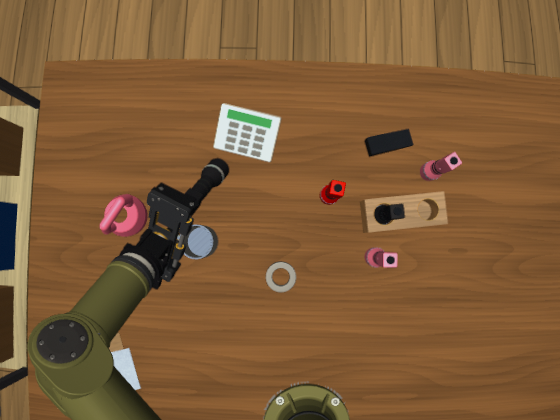

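Both views show the torch pointing at the keypad, with its head at side (292,122) and top (215,170). The empty torch stands in its socket and the bystanders are where they were. I'll check the projected lens against the pixels, then hand in.

```bash
python3 - <<'E'
from h import *
X=[[.627,.215,.178],[.734,.170,.055]]
a,b=proj('side',X),proj('top',X); print(a,b)
if np.hypot(*(a[0]-[293,123]))<12 and np.hypot(*(b[0]-[217,168]))<12: print(env.sign_off())
E
```

```text
[[297.55544641 128.65518327]
 [340.74517198 172.8008237 ]] [[219.58416895 167.29636605]
 [245.91343689 132.68168037]]
the job is handed in; nothing more can be done
None
```

I handed the job in with the gripper holding the heavy torch (the right-hand one) still: tipped 0.75 rad, lens about 17 cm from the keypad, its beam aimed within about 5 mm of the middle of the face. The empty torch is back in its socket, nothing else has visibly moved, and the hand-in returned no verdict.

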